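# Draw out the sample tray of a three-lane loader

### The arm

A 7-joint arm with a two-finger parallel gripper is mounted at the origin on the work surface. World frame = base frame: x ahead of the robot, y to its left, z up, the work surface at z = 0. Lengths are in m, angles in rad, forces in N, time in s.
With the tool pointing down it reaches from about 0.4 to 0.85 m from the base axis. Payload 10.4 kg.
Tool frame: the origin (TCP) lies at the very end of the fingers, on their centre line; the grasp point (between the pads) lies 19 mm behind it; x points along the fingers, y is the direction in which the jaws open and shut, and the axes are right-handed (so a half turn about x gives the same grasp; the last joint's range is limited). The gripper opens to 87 mm and grips with 3 to 60 N. Pads are 19 mm wide; open, the fingers measure 117 mm over their backs; the gripper's body (75 mm by 190 mm) begins 51 mm behind the grasp point.
Start: joints at [-1.206, 0.332, -0.065, 1.46, 0.022, 1.35, -0.088], TCP at [0.236, 0.579, 0.223] pointing down, gripper open.
Joint ranges: [-2.6, 2.6], [-0.5, 2.12], [-1.47, 1.34], [0.16, 2.42], [-1.27, 4.41], [0.06, 2.06], [-2.6, 2.6]. Speed limits (rad/s): [2.22, 2.22, 2.79, 2.79, 3.14, 3.14, 3.14].

### API

Orientations are given as a 3x3 rotation matrix whose columns are the frame's x, y, z axes.
In Python, from station import robot gives the robot as it stands. The module is installed in compiled form; this text tells all that it offers.
- The arm moves only by the tool apply_moves, never from a script. Its argument "motion" is text: rows parted by semicolons, each of 5 numbers parted by spaces: the finger opening in mm, from 0 to 87, then the shift along the tool's x, y, z in mm, then the turn about the tool's x in degrees. In form: jaw x y z roll; .... A call has 1 to 8 rows; each row shifts and turns the commanded pose from where the row before left it, along the tool's axes as they then stand; what a row does not reach is not made up. A row lasts 1/10 s, in which the tool goes at most 50 mm and 8.59 degrees, less where a joint would pass 70% of its speed; a pose out of reach is approached as far as the arm can. A call is refused whole if a number of a shift passes 50 or a number of a turn 8.59, either way. A call with a gripper value outside its range is refused whole. The fingers move at their own pace and stop on an object; the grip force is fixed at half the most. Time passes only in rows, so rows that do not move let the fingers close. It gives the time, the measured TCP pose, the force and the opening at its end, in the units of the state.
- robot.get_obs(): the state, without advancing time (a new reading comes with each control period).
- robot.capture(name): name is "scene" or "top" or "wrist"; returns a dict with "pixels" (420x560x3 uint8, red, green, blue), "fov_y" (degrees; the focal length in pixels is half the picture's height over the tangent of half this angle, whatever the lens; pixels are square), "cx", "cy" (the principal point, pixels), "cam_to_world" (4x4, takes a point from camera to world coordinates); the wrist camera has in their place "tool_from_camera" (4x4, takes a point from camera to tool coordinates, whose origin is the TCP and whose axes are the tool frame's). Camera axes: x right, y up, looking along -z (the intrinsics and any distortion apply to the point x, -y, -z); pixel columns grow to the right and rows downward; lengths in m; the calibration is good to about 2 mm. A picture is of the moment at which its call begins: read the wrist's pose just before it. There is no depth.
- robot.job_done(): hands the job in, once; it reports no verdict.
The state is a dict: "clock": time; "joint_pos": joint angles; "dq": joint speeds; "joint_torque": joint torques, N m; "eef_pos": TCP position; "eef_rot": TCP orientation; "force": force on the tool from outside, world axes, zero at the start; "wrist_torque": the same for the moment, N m; "grip_width": opening from 0.0 (shut) to 1.0 (fully open).
Only numpy, scipy, OpenCV 4.12 (cv2) and the standard library are available. Lean on these libraries where they do the work, as an engineer would, in place of code of your own. Each camera call takes 0.05 s, during which the arm holds its last target.

### The job

On the bench stands a low loader with three slide-out steel trays, one of which was left standing partly out, empty. First push that empty tray fully home; only then hook a fingertip behind the lip of the tray carrying the two small bottles and draw it out as far as it goes, so that the bottles stay standing in it. Do not pinch the trays' lips, do not touch or lift the bottles or the dish, and leave the third tray (with the flat dish) and everything else on the bench where it is.

Things in the scene. Friction and masses are not known exactly. Their poses are not given: they have to be found in the camera images.
- loader: low white three-lane loader, fixed; deck 205 x 360 mm, 26 mm high, guide ribs between the lanes to 38 mm, a 62 mm high housing along the rear. Origin on the bench under mid-deck; -x is its front, z up. Lanes at y = -112, 0, +112 mm; which tray is in which lane varies. A home tray's lip stands 91 mm in front of the origin
- sample_lip (a point): Bottle tray: middle of the top edge of the tray's upright front lip, moving with the tray. Lip: steel plate 86 mm wide, 8 mm thick (4 either side of this point), rising 41 mm from the tray's inner floor. x points into the loader (the tray comes out along -x), y along the lip, z up. The floor reaches 183 mm behind this point; side rims are 14 mm high, 80 mm apart.
- empty_lip (a point): Empty tray, found partly out: the same point of its lip; tray, lip and axes as for the bottle tray.
- dish_lip (a point): Third tray, with a flat covered dish, to be left home: the same point of its lip; tray, lip and axes as for the bottle tray.
- sample_tray (a joint): How far the tray with the two bottles is drawn out: 0 is fully home against the rear stop, 0.100 is fully out against the front stop (m); it slides stiffly against about 2 N of friction and stays where it is left, and both stops are firm. Starts home.
- empty_tray (a joint): How far the empty tray is drawn out: 0 is fully home against the rear stop, 0.100 is fully out against the front stop (m); it slides stiffly against about 2 N of friction and stays where it is left, and both stops are firm. Starts 50 to 85 mm out.
- dish_tray (a joint): How far the tray with the dish is drawn out: 0 is fully home against the rear stop, 0.100 is fully out against the front stop (m); it slides stiffly against about 2 N of friction and stays where it is left, and both stops are firm. Starts home, stays home.
- sample_inside: rear 4 mm of the lip plate of the bottle tray, the face to hook a fingertip behind; origin at the middle of its foot, level with the tray's underside
- sample_front: front 4 mm of the lip plate of the bottle tray, its outer face; origin as above
- empty_inside: rear 4 mm of the lip plate of the empty tray; origin at the middle of its foot
- empty_front: front 4 mm of the lip plate of the empty tray, its outer face, to push on; origin at the middle of its foot
- bottle_a: small stoppered amber bottle, 32 mm diameter, 55 mm tall, standing loose in the bottle tray 110 mm or more behind its lip; origin at the centre of its underside
- bottle_b: second bottle, the same, beside the first
- dish: flat covered glass dish, 62 mm diameter, 17 mm high, loose in the third tray; origin at the centre of its underside
- jar: glass jar, 44 mm diameter, 55 mm tall, loose on the bench close to the loader's left side; origin under its centre
- beaker: glass beaker, 72 mm diameter, 90 mm tall, loose on the bench to the left; origin under its centre
- reagent: amber bottle, 68 mm diameter, 140 mm tall, loose on the bench to the right; origin under its centre
- scoop: steel scoop (spoon) lying on the bench to the right, low
- mortar: white ceramic bowl, 90 mm diameter, 50 mm tall, loose on the bench to the left; origin under its centre
Mind the look-alikes: they are no part of the job. What is shaped like the bottle_a but green, purple or red is not meant.

How it is judged:
On the way, in this order (a step that is already met when the one before it is completed fails the run):
1. the empty tray is pushed fully home while the bottle tray is still in (value of joint empty_tray below 0.006 m and value of joint sample_tray below 0.01 m), for 0.1 s.
2. the bottle tray is being drawn by a finger behind its lip (contact force between the fingers and sample_inside above 0.3 N and value of joint sample_tray above 0.015 m), for 0.02 s.
3. the bottle tray is fully out (value of joint sample_tray above 0.092 m), for 0.2 s.
At the end, for the whole second after the job is handed in: The bottle tray is out by more than 92 of its 100 mm and at rest, the empty tray is within 8 mm of home, the dish tray within 10 mm of home, and both bottles stand upright at rest on the floor of their tray (value of joint sample_tray above 0.092 m and value of joint empty_tray below 0.008 m and value of joint dish_tray below 0.01 m and velocity of joint sample_tray between -0.005 and 0.005 m/s and angle between each of bottle_a, bottle_b's own z axis and vertical below 0.2 rad and x of bottle_a in the frame of sample_lip between 0.02 and 0.184 m and z of bottle_a in the frame of sample_lip between -0.047 and -0.035 m and linear speed of each of bottle_a, bottle_b below 0.02 m/s and x of bottle_b in the frame of sample_lip between 0.02 and 0.184 m and z of bottle_b in the frame of sample_lip between -0.047 and -0.035 m); the robot touches nothing.
It fails at once if two trays out at once: the bottle tray is drawn more than 15 mm while the empty tray is more than 15 mm out (value of joint each of sample_tray, empty_tray above 0.015 m).
It fails at once if a tray's lip is pinched (pressed by the fingers on both faces at once) ((contact force between the fingers and sample_inside above 1.5 N and contact force between the fingers and sample_front above 1.5 N) or (contact force between the fingers and empty_inside above 1.5 N and contact force between the fingers and empty_front above 1.5 N)).
It fails at once if the robot touches a bottle or the dish (contact force between any of the fingers, the arm and bottle_a above 0.5 N or contact force between any of the fingers, the arm and bottle_b above 0.5 N or contact force between any of the fingers, the arm and dish above 0.5 N).
It fails at once if a bottle or the dish is tipped or lifted (angle between any of bottle_a, bottle_b, dish's own z axis and vertical above 0.4 rad or height (world z) of any of bottle_a, bottle_b, dish above 0.05 m).
It fails at once if the dish tray is drawn more than 12 mm, or a bystander is moved more than 20 mm (value of joint dish_tray above 0.012 m or distance of any of jar, beaker, reagent, scoop, mortar from where it was at the start of the episode above 0.02 m).
It also fails if it takes over 48 s, if anything falls off the work surface, if the arm or the gripper's body presses on something with over 40 N, if the wrist force passes 120 N, or if a joint passes its speed limit or range.

## Working session

There is one attempt and no reset: what is moved stays moved. The work goes in short steps, Python scripts to look and compute and a tool call to move; the robot and the scene stay as the last step left them, time stands still between calls to the robot, and variables do not carry over. Pictures are saved under pics/ and viewed, and the job is handed in when it is done.

Besides the shell and the picture viewer there is one more tool, called after ">>>" in YAML: its name, and indented under it one key for each argument. apply_moves: Moves the arm, as the interface text tells. Its arguments: {"type":"object","properties":{"motion":{"type":"string"}},"required":["motion"]}

```bash
mkdir -p pics
cat > h.py <<'E'
import numpy as np, cv2
from station import robot
def snap(cam,name):
    d=robot.capture(cam); cv2.imwrite(f'pics/{name}.png',cv2.cvtColor(d['pixels'],cv2.COLOR_RGB2BGR)); 
    np.save(f'pics/{name}.npy',{k:v for k,v in d.items()},allow_pickle=True); return d
def ld(name): return np.load(f'pics/{name}.npy',allow_pickle=True).item()
def hit(d,u,v,z):
    f=210/np.tan(np.radians(d['fov_y'])/2)
    r=np.array([(u-d['cx'])/f,-(v-d['cy'])/f,-1.]); T=np.array(d['cam_to_world'])
    w=T[:3,:3]@r; o=T[:3,3]; return o+w*(z-o[2])/w[2]
def proj(d,p):
    f=210/np.tan(np.radians(d['fov_y'])/2);T=np.linalg.inv(np.array(d['cam_to_world']))
    q=T[:3,:3]@np.array(p)+T[:3,3]; return d['cx']+f*q[0]/-q[2], d['cy']-f*q[1]/-q[2]
E
python3 - <<'E'
from h import *
o=robot.get_obs(); print(o)
for c in('scene','top','wrist'):
    d=snap(c,c+'0'); print(c,{k:v for k,v in d.items() if k!='pixels'})
E
```

```text
{'clock': 0.0, 'joint_pos': array([-1.20559415,  0.33288178, -0.06470067,  1.46092133,  0.02161944,
        1.34987637, -0.0885222 ]), 'dq': array([-4.94437261e-04, -7.17327388e-04,  2.54838673e-03,  1.43730024e-03,
        1.15927670e-03,  1.83083310e-04,  4.44796574e-05]), 'joint_torque': array([-2.68146387e-04, -6.23242164e+01,  2.46457115e-02, -3.89919555e+01,
       -6.13268302e-02,  3.92669009e-02,  1.19768747e-04]), 'eef_pos': array([0.23621668, 0.57824159, 0.22175729]), 'eef_rot': array([[-4.49582475e-04,  3.78151367e-01,  9.25743670e-01],
       [-1.31598051e-03,  9.25742738e-01, -3.78151625e-01],
       [-9.99999033e-01, -1.38827097e-03,  8.14421180e-05]]), 'force': array([-0.60478083, -0.57797486,  0.79855975]), 'wrist_torque': array([-0.00737125,  0.01083567, -0.00581027]), 'grip_width': 1.0021713261777858}
scene {'fov_y': 46.786026244314805, 'cx': 270.96387402875547, 'cy': 210.48680094789847, 'cam_to_world': array([[-0.74526195, -0.3831949 ,  0.54566134,  1.20474748],
       [ 0.66677026, -0.42654728,  0.61112588,  0.73131719],
       [-0.00142996,  0.81927962,  0.573392
[... 174 characters left out ...]
rld': array([[-0.01266748,  0.99493351, -0.09973391,  0.48001889],
       [-0.99979908, -0.0141524 , -0.01419535,  0.01701694],
       [-0.0155349 ,  0.09953405,  0.99491288,  1.20112432],
       [ 0.        ,  0.        ,  0.        ,  1.        ]])}
wrist {'fov_y': 65.96151940914214, 'cx': 277.93057490387804, 'cy': 212.88416431283702, 'tool_from_camera': array([[-6.81939084e-04,  2.58752060e-01, -9.65943532e-01,
        -1.62057605e-01],
       [ 9.99999254e-01, -8.02609081e-04, -9.20980678e-04,
         1.20144936e-03],
       [-1.01358070e-03, -9.65943439e-01, -2.58751320e-01,
        -6.97900024e-02],
       [ 0.00000000e+00,  0.00000000e+00,  0.00000000e+00,
         1.00000000e+00]])}
```

View pics/scene0.png

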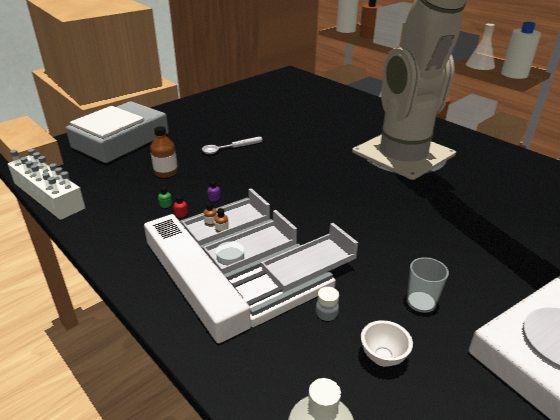

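View pics/top0.png

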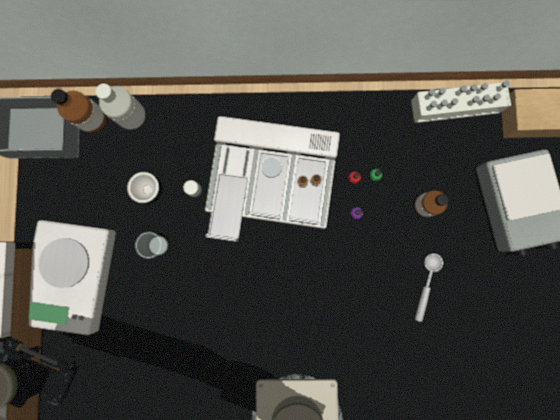

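View pics/wrist0.png

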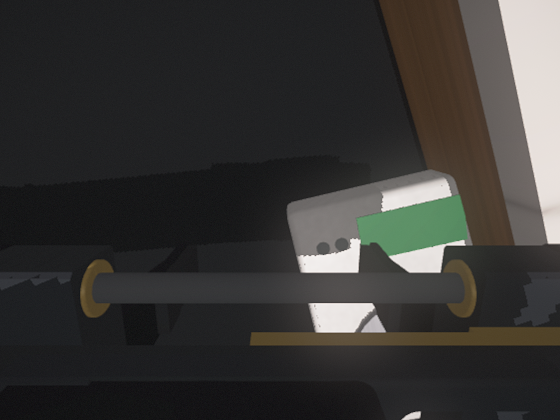

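Run:
```python
from h import *
i=cv2.imread('pics/top0.png')[110:250,195:345]; cv2.imwrite('pics/c1.png',cv2.resize(i,None,fx=5,fy=4.2*5/4.2,interpolation=cv2.INTER_CUBIC)[:600] if 0 else cv2.resize(i,None,fx=4.2,fy=4.2,interpolation=cv2.INTER_CUBIC))
i=cv2.imread('pics/scene0.png')[170:340,135:365]; cv2.imwrite('pics/c2.png',cv2.resize(i,None,fx=3.4,fy=3.4,interpolation=cv2.INTER_CUBIC))
```

```text
(no output)
```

View pics/c1.png

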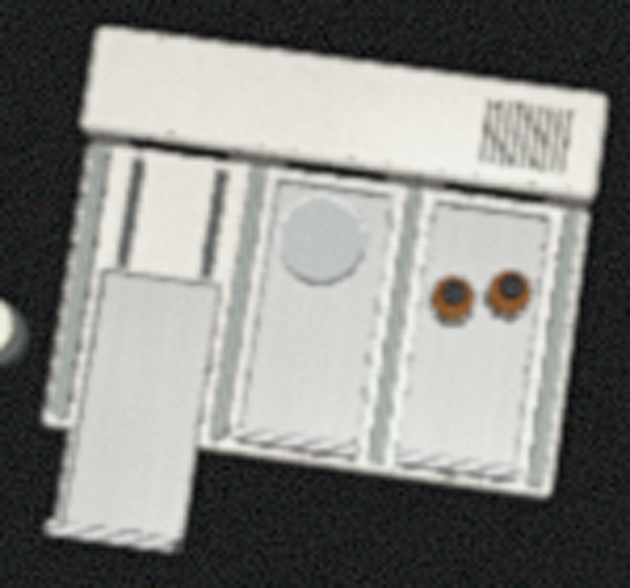

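View pics/c2.png

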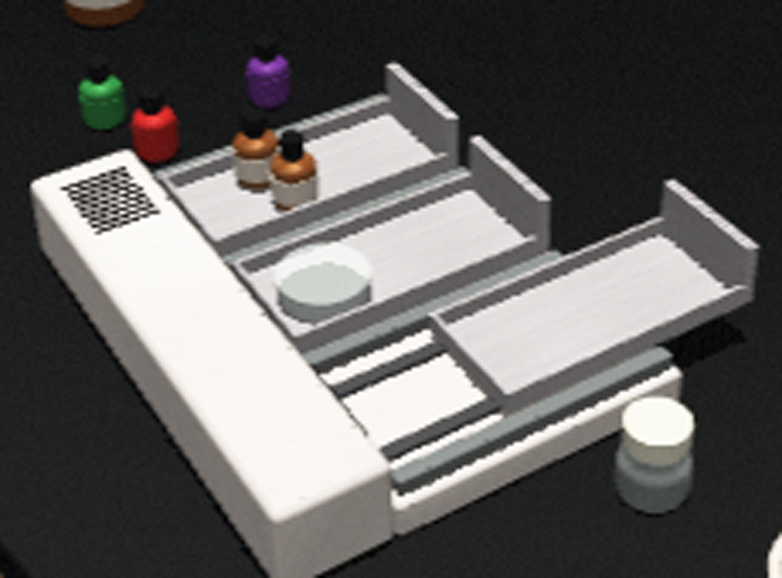

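Run:
```python
from h import *
t=ld('top0'); s=ld('scene0')
def T(x,y,z): return hit(t,195+(x+.5)/4.2-.5,110+(y+.5)/4.2-.5,z)
def S(x,y,z): return hit(s,135+(x+.5)/3.4-.5,170+(y+.5)/3.4-.5,z)
print('top deck FL,FR z.026/.038',T(43,424,.026)[:2],T(549,496,.026)[:2])
print('housing RL,RR',T(95,27,.062)[:2],T(608,94,.062)[:2],'FL FR',T(83,132,.062)[:2],T(597,200,.062)[:2])
for z in (.06,.066,.070,.075):
  print(z,'top lips: empty',T(46,528,z)[:2],T(180,545,z)[:2],'mid',T(235,438,z)[:2],T(360,455,z)[:2],'bottle',T(395,462,z)[:2],T(518,478,z)[:2])
  print(z,'scene empty',S(667,182,z)[:2],S(757,247,z)[:2],'mid',S(473,138,z)[:2],S(550,198,z)[:2],'bottle',S(388,64,z)[:2],S(459,120,z)[:2])
print('scene deck FL .026', S(682,376,.026)[:2])
print('bottle tops z~.085',T(455,291,.085),T(512,285,.085), 'scene', S(257,118,.085),S(292,138,.085))
print('jar top',T(0,328,.055), hit(t,192,188,.055))
```

```text
top deck FL,FR z.026/.038 [0.60702477 0.2626492 ] [ 0.55142082 -0.09191676]
housing RL,RR [0.88163839 0.2205187 ] [ 0.827391   -0.13588788] FL FR [0.80667913 0.22860934] [ 0.75271874 -0.12632663]
0.06 top lips: empty [0.53223902 0.25302702] [0.51950182 0.16181547] mid [0.5918682  0.12412479] [0.5790369  0.03900107] bottle [0.57392577 0.01525431] [ 0.56186916 -0.06804665]
0.06 scene empty [0.50554579 0.15443716] [0.51459707 0.2403517 ] mid [0.56821898 0.02844687] [0.57682168 0.11450978] bottle [ 0.55073602 -0.08590345] [0.56064011 0.00518268]
0.066 top lips: empty [0.53196445 0.25178609] [0.51929422 0.16105412] mid [0.5912801  0.12356162] [0.57851627 0.03888548] bottle [0.57343201 0.01526358] [ 0.56143879 -0.06759939]
0.066 scene empty [0.51187411 0.15965837] [0.52084347 0.24479531] mid [0.57398006 0.03480839] [0.58250489 0.12009236] bottle [ 0.55665533 -0.07850697] [0.56646978 0.01175476]
0.07 top lips: empty [0.5317814 0.2509588] [0.51915582 0.16054656] mid [0.59088803 0.12318617] [0.57816918 0.03880842] bottle [0.57310283 0.01526976] [ 0.56115188 -0.06730121]
0.07 scene empty [0.51609299 0.16313918] [0.52500773 0.24775772] mid [0.57782077 0.0390494 ] [0.5862937  0.12381409] bottle [ 0.56060154 -0.07357599] [0.57035623 0.01613614]
0.075 top lips: empty [0.53155259 0.24992469] [0.51898282 0.1599121 ] mid [0.59039795 0.12271687] [0.57773532 0.03871209] bottle [0.57269137 0.01527748] [ 0.56079324 -0.0669285 ]
0.075 scene empty [0.52136658 0.16749019] [0.53021306 0.25146074] mid [0.58262167 0.04435067] [0.59102971 0.12846624] bottle [ 0.5655343  -0.06741226] [0.57521429 0.02161287]
scene deck FL .026 [0.6106728  0.26599634]
bottle tops z~.085 [ 0.6865117 -0.026638   0.085    ] [ 0.68999962 -0.06495526  0.085     ] scene [ 0.68649233 -0.06195582  0.085     ] [ 0.68307285 -0.02666303  0.085     ]
jar top [0.67103772 0.28683561 0.055     ] [0.67031483 0.29445627 0.055     ]
```

>>> apply_moves:
  motion: "0 0 0 0 -6.7; 0 0 0 0 -6.7; 0 0 -32 30 0; 0 0 -32 30 0; 0 0 -32 30 0; 0 0 -32 30 0; 0 0 -32 30 0; 0 0 0 0 0"

```text
clock: 0.95
eef_pos: [0.3645, 0.3919, 0.2227]
eef_rot: [[0.002, 0.162, 0.987], [-0.002, 0.987, -0.162], [-1.0, -0.001, 0.002]]
force: [-1.2, 0.4, -0.3]
grip_width: 0.353
```

>>> apply_moves:
  motion: "0 0 -32 30 0; 0 0 -32 30 0; 0 0 -32 30 0; 0 0 -32 30 0; 0 0 0 0 0"

```text
clock: 1.45
eef_pos: [0.4623, 0.2469, 0.2226]
eef_rot: [[0.001, 0.162, 0.987], [-0.002, 0.987, -0.162], [-1.0, -0.002, 0.001]]
force: [1.1, 0.8, 0.6]
grip_width: 0.016
```

Run:
```python
from h import *
for c in('scene','top','wrist'): snap(c,c+'1')
o=robot.get_obs(); print(o)
```

```text
{'clock': 1.6, 'joint_pos': array([-0.7371862 ,  0.10564568,  0.1566472 ,  1.73590316, -0.01762625,
        1.3016296 ,  0.84059465]), 'dq': array([-0.01705868,  0.00138081, -0.01707173,  0.0001724 ,  0.00172154,
       -0.00151907, -0.00036236]), 'joint_torque': array([  1.87097199, -45.40132284,   2.51644917, -38.48897696,
         0.2001423 ,   0.09567111,   0.05970469]), 'eef_pos': array([0.4584949 , 0.25344449, 0.22236982]), 'eef_rot': array([[-5.15316563e-04,  1.52893580e-01,  9.88242525e-01],
       [ 3.07417602e-04,  9.88242633e-01, -1.52893437e-01],
       [-9.99999820e-01,  2.25014627e-04, -5.56259975e-04]]), 'force': array([-0.66513812,  0.01335175, -0.73712624]), 'wrist_torque': array([ 0.05405078,  0.00928289, -0.02250341]), 'grip_width': 0.0020729058971745576}
```

View pics/wrist1.png

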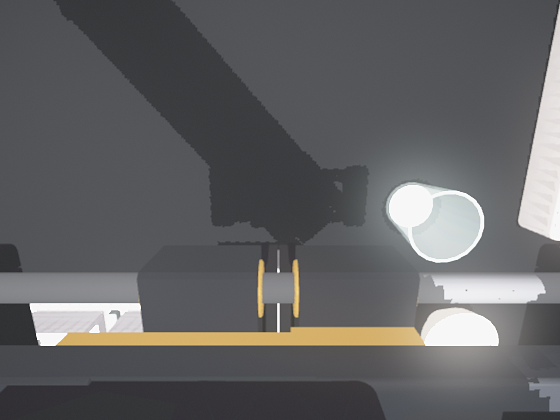

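View pics/top1.png

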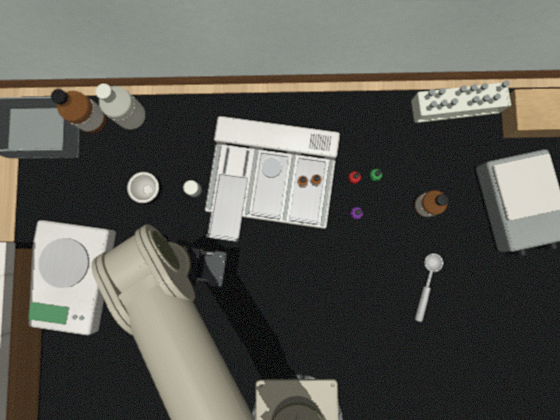

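>>> apply_moves:
  motion: "0 0 -18 10 0; 0 0 -18 10 0; 0 35 0 0 0; 0 35 0 0 0; 0 35 0 0 0; 0 35 0 0 0; 0 30 0 0 0; 0 0 0 0 0"

```text
clock: 2.4
eef_pos: [0.4698, 0.2144, 0.0489]
eef_rot: [[-0.006, 0.15, 0.989], [-0.003, 0.989, -0.15], [-1.0, -0.004, -0.006]]
force: [-0.4, -0.1, -0.0]
grip_width: 0.005
```

Run:
```python
from h import *
for c in('scene','top'): snap(c,c+'2')
o=robot.get_obs(); print(o['eef_pos'],o['force'])
a=cv2.imread('pics/scene2.png')[170:340,200:430];cv2.imwrite('pics/c3.png',cv2.resize(a,None,fx=3.4,fy=3.4,interpolation=cv2.INTER_CUBIC))
```

```text
[0.47278212 0.21517868 0.05304968] [ 0.71356032  0.21933037 -0.02817987]
```

View pics/c3.png

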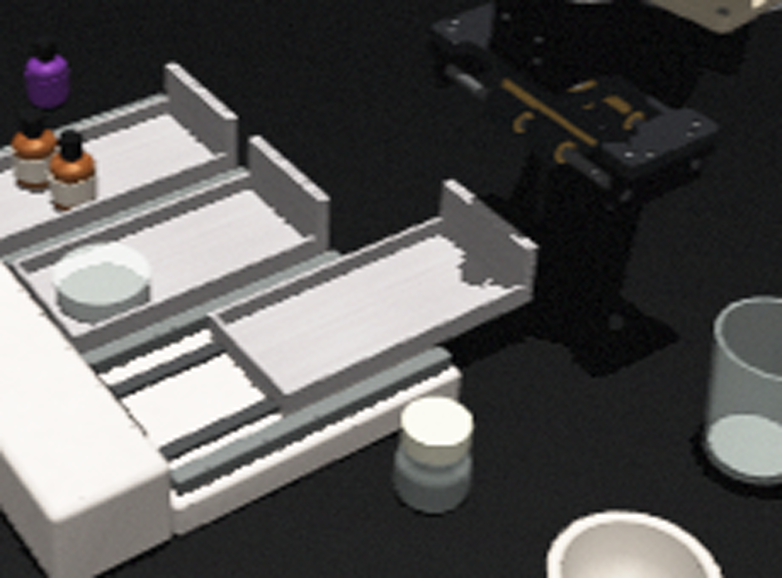

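>>> apply_moves:
  motion: "0 2 0 12 0; 0 2 0 12 0; 0 0 0 12 0; 0 0 0 12 0; 0 0 0 12 0; 0 0 0 12 0; 0 0 0 12 0; 0 0 0 10 0"

```text
clock: 3.3
eef_pos: [0.5672, 0.1993, 0.0485]
eef_rot: [[-0.0, 0.153, 0.988], [-0.0, 0.988, -0.153], [-1.0, -0.0, -0.0]]
force: [-2.2, 1.1, 2.4]
grip_width: 0.003
```

>>> apply_moves:
  motion: "0 0 0 7 0; 0 0 0 7 0; 0 0 0 5 0; 0 0 0 3 0; 0 0 0 0 0"

```text
clock: 3.8
eef_pos: [0.5883, 0.196, 0.0485]
eef_rot: [[0.001, 0.154, 0.988], [-0.0, 0.988, -0.154], [-1.0, -0.0, 0.001]]
force: [0.1, 0.9, 0.7]
grip_width: 0.007
```

Run:
```python
from h import *
for c in('scene','top'): snap(c,c+'3')
o=robot.get_obs(); print(o['eef_pos'],o['force'])
p=o['eef_pos'][:2]-[.6805,.0697]; print(p@[.9882,-.153],p@[.153,.9882])
a=cv2.imread('pics/scene3.png')[170:340,200:430];cv2.imwrite('pics/c4.png',cv2.resize(a,None,fx=3.4,fy=3.4,interpolation=cv2.INTER_CUBIC))
```

```text
[0.58807433 0.19616267 0.04862348] [0.4687693  0.26505184 0.16709871]
-0.11068383675791973 0.11082928156557062
```

View pics/c4.png

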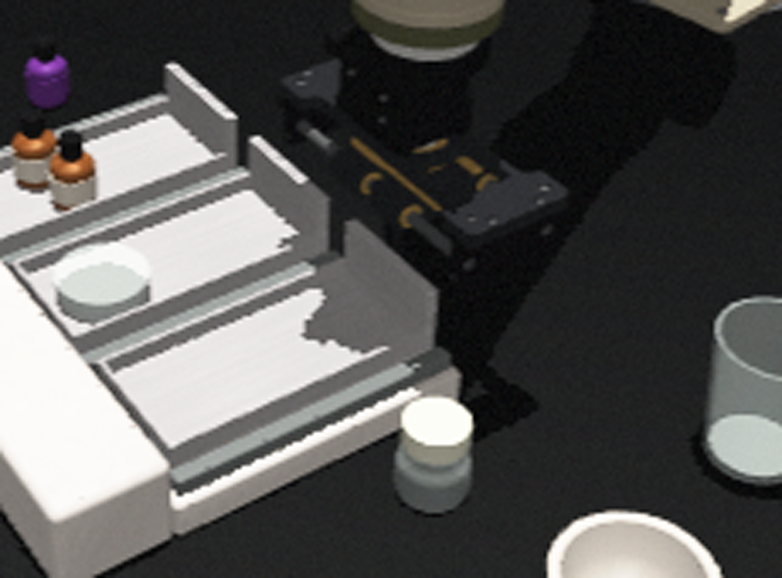

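>>> apply_moves:
  motion: "0 0 0 3 0; 0 0 0 3 0; 0 0 0 0 0"

```text
clock: 4.2
eef_pos: [0.5902, 0.1962, 0.0482]
eef_rot: [[-0.008, 0.152, 0.988], [-0.0, 0.988, -0.152], [-1.0, -0.001, -0.008]]
force: [-18.9, -0.3, 13.6]
grip_width: 0.004
```

>>> apply_moves:
  motion: "0 0 0 2 0; 0 0 0 2 0; 0 0 0 0 0"

```text
clock: 4.5
eef_pos: [0.5902, 0.1962, 0.048]
eef_rot: [[-0.015, 0.151, 0.988], [-0.0, 0.989, -0.151], [-1.0, -0.003, -0.015]]
force: [-37.7, -1.4, 25.0]
grip_width: 0.008
```

>>> apply_moves:
  motion: "0 0 0 -10 0; 0 0 0 -20 0; 0 -35 0 0 0; 0 -35 0 0 0; 0 -30 -37 0 0; 0 0 -37 0 0; 0 0 -37 0 0; 0 0 -37 0 0"

```text
clock: 5.3
eef_pos: [0.5454, 0.0516, 0.1491]
eef_rot: [[0.002, 0.153, 0.988], [0.0, 0.988, -0.153], [-1.0, 0.001, 0.002]]
force: [1.6, 0.0, -0.7]
grip_width: 0.002
```

>>> apply_moves:
  motion: "0 0 -37 20 0; 0 0 -37 20 0; 0 0 0 20 0; 0 0 0 0 0; 0 0 0 0 0"

```text
clock: 5.8
eef_pos: [0.5934, -0.0292, 0.1484]
eef_rot: [[-0.0, 0.153, 0.988], [0.0, 0.988, -0.153], [-1.0, -0.0, -0.0]]
force: [0.3, -0.2, 0.2]
grip_width: 0.009
```

Run:
```python
from h import *
for c in('scene','top','wrist'): snap(c,c+'4')
o=robot.get_obs(); print(o['eef_pos'],o['force'],o['eef_rot'])
p=o['eef_pos'][:2]-[.6805,.0697]; print(p@[.9882,-.153],p@[.153,.9882])
a=cv2.imread('pics/scene4.png')[120:330,120:400];cv2.imwrite('pics/c5.png',cv2.resize(a,None,fx=2.8,fy=2.8,interpolation=cv2.INTER_CUBIC))
```

```text
[ 0.59294612 -0.02842813  0.14856513] [ 0.27802033 -0.19168286 -0.0149793 ] [[-7.87971772e-05  1.52075957e-01  9.88368806e-01]
 [ 4.43666135e-04  9.88368717e-01 -1.52075908e-01]
 [-9.99999898e-01  4.26522616e-04 -1.45351617e-04]]
-0.07150713823297511 -0.11036595949616484
```

View pics/c5.png

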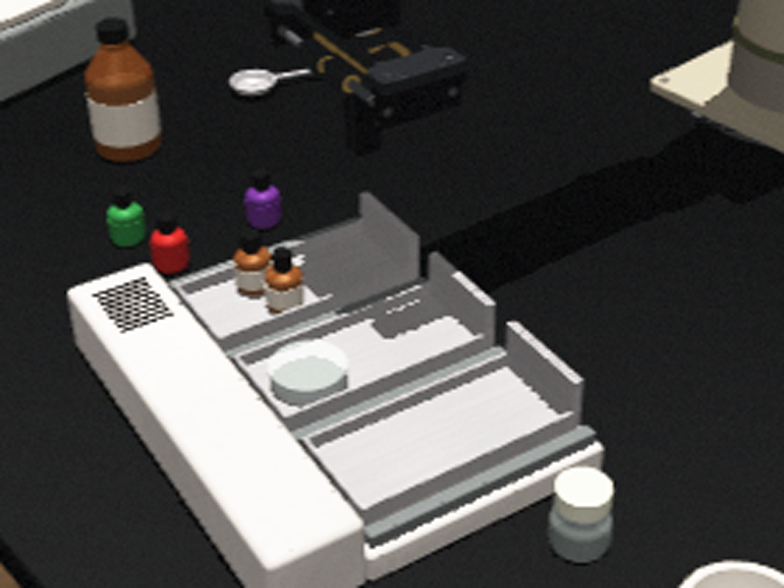

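View pics/top4.png

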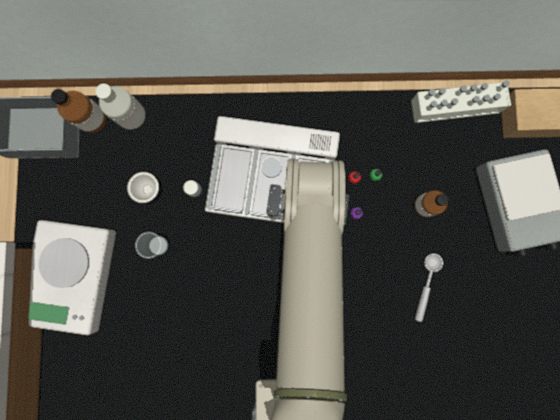

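>>> apply_moves:
  motion: "0 0 0 10 0; 0 30 0 0 0; 0 30 0 0 0; 0 25 0 0 0; 0 17 0 0 0; 0 0 0 0 0; 0 0 0 0 0"

```text
clock: 6.65
eef_pos: [0.6037, -0.0308, 0.047]
eef_rot: [[0.0, 0.153, 0.988], [-0.0, 0.988, -0.153], [-1.0, 0.0, 0.0]]
force: [0.0, -0.1, 0.7]
grip_width: 0.0
```

Run:
```python
from h import *
for c in('scene','top','wrist'): snap(c,c+'5')
o=robot.get_obs(); print(o['eef_pos'],o['force'])
p=o['eef_pos'][:2]-[.6805,.0697]; print(p@[.9882,-.153],p@[.153,.9882])
a=cv2.imread('pics/scene5.png')[150:290,140:340];cv2.imwrite('pics/c6.png',cv2.resize(a,None,fx=4,fy=4,interpolation=cv2.INTER_CUBIC))
```

```text
[ 0.60422341 -0.03080033  0.04792777] [-0.08808019 -0.32037267  0.12597376]
-0.05999997376824362 -0.11098474304035097
```

View pics/c6.png

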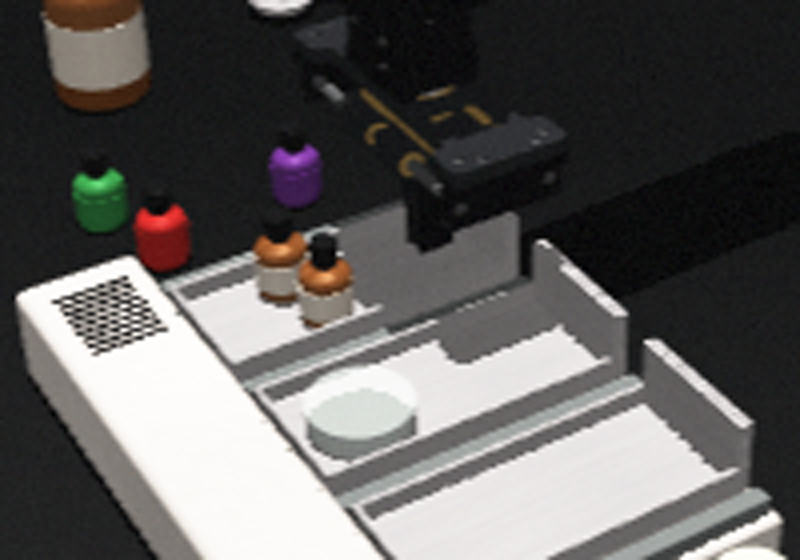

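>>> apply_moves:
  motion: "0 2 0 -2 0; 0 0 0 -3 0; 0 0 0 -3 0; 0 0 0 -3 0; 0 0 0 -3 0; 0 0 0 -3 0; 0 0 0 -3 0; 0 0 0 -3 0"

```text
clock: 7.6
eef_pos: [0.5807, -0.0273, 0.0446]
eef_rot: [[0.001, 0.153, 0.988], [-0.0, 0.988, -0.153], [-1.0, 0.0, 0.001]]
force: [2.2, -0.5, -0.5]
grip_width: 0.006
```

>>> apply_moves:
  motion: "0 0 0 -3 0; 0 0 0 -3 0; 0 0 0 -3 0; 0 0 0 -3 0; 0 0 0 -3 0"

```text
clock: 8.1
eef_pos: [0.5655, -0.0249, 0.0446]
eef_rot: [[0.0, 0.153, 0.988], [0.0, 0.988, -0.153], [-1.0, 0.0, 0.0]]
force: [2.1, -0.5, -0.2]
grip_width: 0.003
```

Run:
```python
from h import *
for c in('scene',): snap(c,c+'6')
o=robot.get_obs(); print(o['eef_pos'],o['force'])
p=o['eef_pos'][:2]-[.6805,.0697]; print(p@[.9882,-.153],p@[.153,.9882])
a=cv2.imread('pics/scene6.png')[150:290,140:340];cv2.imwrite('pics/c7.png',cv2.resize(a,None,fx=4,fy=4,interpolation=cv2.INTER_CUBIC))
```

```text
[ 0.56505936 -0.02487508  0.04455201] [0.50584589 0.13111011 0.2476511 ]
-0.09960845558920618 -0.11112151492861128
```

View pics/c7.png

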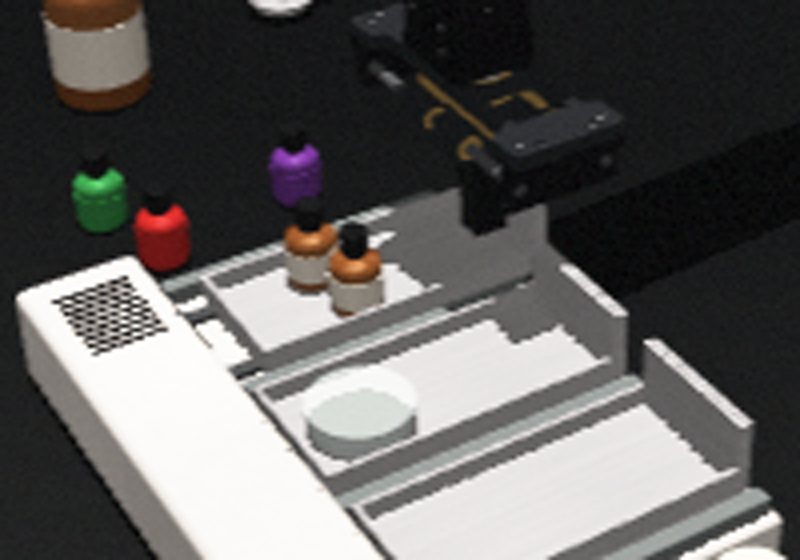

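>>> apply_moves:
  motion: "0 0 0 -2 0; 0 0 0 -3 0; 0 0 0 -4 0; 0 0 0 -4 0; 0 0 0 -4 0; 0 0 0 -4 0; 0 0 0 -4 0; 0 0 0 -4 0"

```text
clock: 8.95
eef_pos: [0.5367, -0.0204, 0.0446]
eef_rot: [[0.0, 0.153, 0.988], [0.0, 0.988, -0.153], [-1.0, 0.0, 0.0]]
force: [2.2, 0.8, -0.7]
grip_width: 0.006
```

>>> apply_moves:
  motion: "0 0 0 -4 0; 0 0 0 -4 0; 0 0 0 -4 0; 0 0 0 -4 0; 0 0 0 -4 0; 0 0 0 -4 0; 0 0 0 -3 0; 0 0 0 -3 0"

```text
clock: 9.75
eef_pos: [0.5072, -0.0159, 0.0446]
eef_rot: [[0.0, 0.153, 0.988], [0.0, 0.988, -0.153], [-1.0, 0.0, 0.0]]
force: [1.6, 0.5, -0.5]
grip_width: 0.004
```

>>> apply_moves:
  motion: "0 0 0 -3 0; 0 0 0 -3 0; 0 0 0 -2 0; 0 0 0 -2 0; 0 0 0 -2 0; 0 0 0 0 0"

```text
clock: 10.35
eef_pos: [0.4951, -0.0142, 0.0445]
eef_rot: [[-0.001, 0.153, 0.988], [0.0, 0.988, -0.153], [-1.0, -0.0, -0.001]]
force: [0.6, -0.1, -0.4]
grip_width: 0.002
```

>>> apply_moves:
  motion: "0 0 0 -2 0; 0 0 0 -2 0; 0 0 0 -2 0; 0 0 0 -2 0; 0 0 0 -1 0; 0 0 0 0 0"

```text
clock: 10.95
eef_pos: [0.4865, -0.0129, 0.0445]
eef_rot: [[-0.0, 0.153, 0.988], [-0.0, 0.988, -0.153], [-1.0, -0.0, -0.0]]
force: [1.4, -1.4, -0.8]
grip_width: 0.006
```

>>> apply_moves:
  motion: "0 0 0 -2 0; 0 0 0 -1 0; 0 0 0 0 0"

```text
clock: 11.25
eef_pos: [0.4865, -0.0128, 0.0452]
eef_rot: [[0.006, 0.154, 0.988], [-0.001, 0.988, -0.154], [-1.0, 0.0, 0.006]]
force: [14.3, -3.2, -10.0]
grip_width: 0.003
```

>>> apply_moves:
  motion: "0 0 0 4 0; 0 0 0 6 0; 0 0 0 4 0; 0 -25 0 0 0; 0 -35 0 0 0; 0 -40 0 0 0; 0 0 0 0 0"

```text
clock: 11.95
eef_pos: [0.5003, -0.0144, 0.1493]
eef_rot: [[0.007, 0.154, 0.988], [0.001, 0.988, -0.154], [-1.0, 0.003, 0.007]]
force: [0.6, 0.4, -0.8]
grip_width: 0.003
```

Run:
```python
from h import *
for c in('scene','top'): snap(c,c+'8')
o=robot.get_obs(); print(o['eef_pos'],o['force'])
a=cv2.imread('pics/scene8.png')[140:330,120:370];cv2.imwrite('pics/c8.png',cv2.resize(a,None,fx=3.1,fy=3.1,interpolation=cv2.INTER_CUBIC))
```

```text
[ 0.49788353 -0.01427639  0.14500014] [-0.39331211 -0.72710155 -0.54982186]
```

View pics/c8.png

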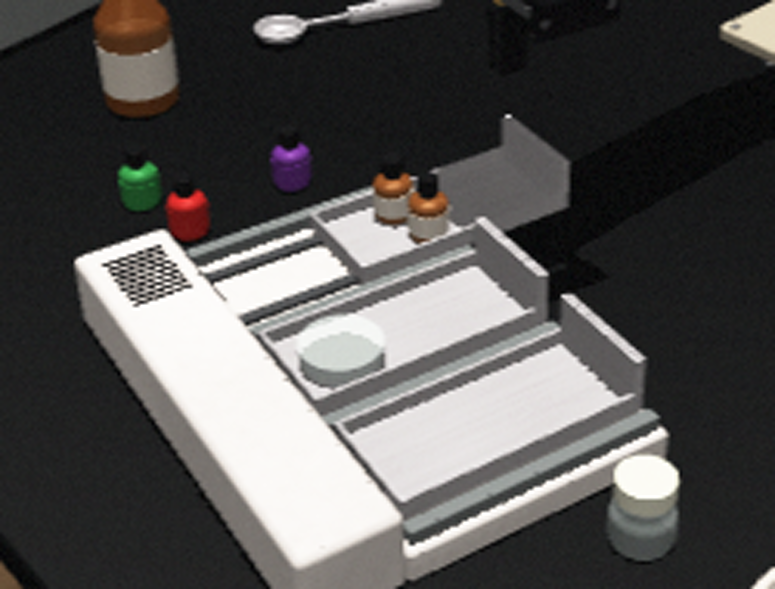

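Run:
```python
from h import *
s=ld('scene8')
S=lambda x,y:hit(s,120+(x+.5)/3.1-.5,140+(y+.5)/3.1-.5,.07)[:2]
for n,p in dict(bR=(504,115),bL=(570,159),mR=(481,217),mL=(549,268),eR=(568,295),eL=(644,354)).items():
  q=S(*p)-[.6805,.0697]; print(n,q@[.9882,-.153],q@[.153,.9882])
print(robot.get_obs()['clock'])
robot.job_done()
```

```text
bR -0.1987685437312489 -0.16111522250360663
bL -0.20476729818522346 -0.0755167360609859
mR -0.10015381568627064 -0.046608299577992444
mL -0.10584769715120927 0.03412141522722154
eR -0.09860374929851873 0.06734378189768035
eL -0.10329220223972087 0.14731306832063196
12.05
the job is handed in; nothing more can be done
```

I pushed the empty tray home first. Then I hooked the closed fingers behind the bottle tray's lip, drew the tray out until it met its front stop, lifted clear and handed the job in at about 12 s of the 48 s.

**Empty tray:** The push ended with about 38 N against the rear stop. Afterwards its lip measured within about 2.5 mm of the dish tray's, so it is home.

**Bottle tray:** The pull ended with about 14 N against the front stop. Its lip measured 99 mm further out than the dish tray's, against the 92 mm required.

**Rest of the scene:** The last scene picture showed both bottles standing in their tray. The dish tray was home, and the jar, reagent bottle and scoop looked undisturbed. The last crop did not show the mortar and beaker well enough to check, but the arm did not go near them.

**Disagreement:** The contact positions put the loader about 3–4 mm nearer the robot than my first camera estimate. I allowed for this when placing the hook, and nothing else disagreed.

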